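# Uncover the cup stand and seat the ball-based work holder in it

### The arm

A 6-joint arm with a two-finger parallel gripper is mounted at the origin on a cart in front of the work surface, level with it; the furniture and walls round the work are solid. World frame = base frame: x ahead of the robot, y to its left, z up, the work surface at z = 0. Lengths are in m, angles in rad, forces in N, time in s.
With the tool pointing down it reaches from about 0.225 to 0.875 m from the base axis. Payload 3.4 kg.
Tool frame: the origin (TCP) lies at the very end of the fingers, on their centre line; the grasp point (between the pads) lies 19 mm behind it (manip.pinch_z is the distance from the TCP to the grasp point, in m); z points along the fingers, y is the line along which they close (so a half turn about z gives the same grasp; the last joint's range is limited). The gripper opens to 85 mm and grips with 20 to 120 N. Pads are 22 mm wide; open, the fingers measure 114 mm over their backs; the gripper's body (76 mm by 85 mm) begins 54 mm behind the grasp point. The pads swing forward as they close: fully open they stand 13 mm farther back than shut.
Start: joints at [1.036, 0.276, 1.505, -0, 1.361, -0.121], TCP at [0.231, 0.526, 0.231] pointing down, gripper open.
Joint ranges: [-2.89, 2.89], [-0.75, 2.08], [0.22, 2.7], [-1.18, 4.32], [0.11, 2.71], [-2.7, 2.7]. Speed limits (rad/s): [2.57, 2.57, 3.14, 3.14, 3.14, 3.14].

### API

Orientations are given as a unit quaternion [w, x, y, z].
In Python, from rig import manip gives the robot as it stands. The module is installed in compiled form; this text tells all that it offers.
- The arm moves only by the shell command python3 -m jog 'ROWS' [FORCE]. ROWS is JSON, a list of rows, each an object of numbers: "dx", "dy", "dz": the shift along the tool's x, y, z each as a share of 25 cm, from -1 to 1; "ax", "ay", "az": the turn, a rotation vector about the tool's x, y, z each as a share of 90 degrees, from -1 to 1; "grip": the opening, from -1 (shut) to 1 (fully open), so that 0 is half open. A call has 1 to 5 rows; each row is the pose to reach, as a shift and turn from the pose commanded when the call began, along the tool's axes at that moment; what a row does not reach only later rows make up. A row lasts 1/12 s, in which the tool goes at most 41.7 mm and 7.16 degrees, less where a joint would pass 70% of its speed; a pose out of reach is approached as far as the arm can. A call with a number of a shift or a turn outside -1 to 1 is refused whole. A call with a gripper value outside its range is refused whole. The fingers move at their own pace and stop on an object; FORCE is the grip in N (left out, the last holds). Time passes only in rows, so rows that repeat a pose let the fingers close. It gives the time, the measured TCP pose, the force, the opening and the grip force at its end, in the units of the state.
- manip.get_state(): the state, without advancing time (a new reading comes with each control period).
- manip.get_image(name): name is "side" or "top"; returns a dict with "img" (384x512x3 uint8, red, green, blue), "mtx" (3x3 intrinsics, pixels), "world_to_cam" (4x4, takes a point from world to camera coordinates). Camera axes: x right, y down, z forward; pixel columns grow to the right and rows downward; lengths in m; the calibration is good to about 2 mm. A picture is of the moment at which its call begins. There is no depth.
- manip.sign_off(): hands the job in; it is judged then, once.
The state is a dict: "clock": time; "qpos": joint angles; "qd": joint speeds; "effort": joint torques, N m; "position": TCP position; "ee_rot": TCP orientation; "contact_force": force on the tool from outside, world axes, zero at the start; "moment": the same for the moment, N m; "width": finger opening in m; "gripper_force": force on a finger pad.
Only numpy, scipy, OpenCV 4.12 (cv2) and the standard library are available. Lean on these libraries where they do the work, as an engineer would, in place of code of your own. Each camera call takes 0.05 s, during which the arm holds its last target. There are 200 camera calls.

### The job

Lift the round cover off the cup stand by its wire handle and hang it by that handle on the arm of the hook stand, letting go of it. Then take the ball-based work holder, which leans in the wooden rest, straighten it up and set it gently, without dropping it, ball down in the hollow of the cup stand, standing upright. Leave the tea glass and the tape measure where they are.

Things in the scene. Friction and masses are not known exactly. Their poses are not given: they have to be found in the camera images.
- cup: Cup stand, fixed to the bench: a dark steel egg-cup shape on a round foot 92 mm across, 46 mm high. Origin: centre of its underside, z up. Its top is a hollow 45-degree cone, 72 mm across at the mouth (rim outside 84 mm); the work holder's ball rests in it about half-way down. At the start the cover lies on its rim.
- cup_seat (a point): Where the centre of the work holder's ball lies when seated in the cup stand: on the cup's axis, 61 mm above the bench (15 mm above the rim).
- cover_bar (a point): Middle of the top bar of the cover's handle, 60 mm above the disc's underside, at the start 106 mm above the bench. The handle is round steel wire 8 mm thick; the bar runs along y, straight for 30 mm each side of this point; the legs stand 36 mm each side. The clear opening under the bar is 51 mm high and 64 mm wide: enough for the hook's arm beside a gripper's fingers, not under them.
- hook: Hook stand, fixed to the bench: round foot 80 mm across, upright steel post 14 mm thick, and at 150 mm height a horizontal steel arm, 8 mm thick, that sticks out 92 mm from the post along the stand's own -x axis (towards the robot) and turns up at its end; the top of the upturned tip is 167 mm above the bench. Origin: centre of its underside, z up.
- hook_arm (a point): Point on the centre line of the hook's arm, 62 mm out from the post (30 mm short of the tip), 150 mm above the bench; axes as hook. The cover's bar should hang here; its centre line then lies about 8 mm higher. The disc has a 45 mm radius, so the bar has to stay 52 mm or more from the post's axis.
- rest: Wooden rest, fixed: plywood base 120 x 100 x 12 mm with a shallow cup holding the work holder's ball (ball centre 55 mm above the bench, over the origin) and, towards its own -x, a fork 36 mm wide, up to 103 mm high, on which the neck leans: the holder leans 35 degrees towards the rest's -x, roughly at the robot. Lift it straight up till the ball clears the fork. Origin: underside, below the ball.
- holder_ball (a point): Centre of the ball of the work holder (loose, 0.25 kg, 143 mm long in all): a steel ball 72 mm across, a round neck 22 mm thick, and an aluminium clamp head. Site z runs along the neck from the ball to the head, y along the head's 40 mm side. Start: in the rest, z leaning 35 degrees over towards the rest's -x, y parallel to the rest's y.
- holder_head (a point): Middle of the work holder's clamp head, 86 mm from the ball's centre along the holder's z; axes as holder_ball. The head is 30 mm (x) by 40 mm (y) and 41 mm long (66 to 107 mm from the ball's centre), with a 6 mm slot along y in its end. Its faces at y = +20 and -20 mm are free of the rest: grip there, firmly, or the ball's weight turns it in the fingers.
- tea_glass: Tea glass, 62 mm across, 86 mm high, upright; origin at the centre of its underside. Bystander: leave it.
- tape_measure: Yellow tape measure, 37 x 95 x 64 mm, origin at the centre of its underside. Bystander: leave it.
- cover: The loose cover, 0.1 kg; origin at the centre of the disc's underside. Aluminium disc 90 mm across, 5 mm thick, with a 7 mm deep plug under it that enters the cup's mouth; on top an upright wire arch as handle. Start: upright on the cup's rim. Site cover_bar has the same axes: x across the handle's bar, y along it, z up.
- holder: The work holder as a whole; origin and axes as holder_ball. Its weight is nearly all in the ball; seated in the cup stand it stays by friction at the angle at which it is let go.
- lamp_foot (a point): Axis, at bench height, of the foot of the black desk lamp (fixed, about 180 mm across) on the left of the bench. Its arm runs from there, 0.3 to 0.5 m above the bench, along the back wall to a shade some 0.25 m farther back and 0.25 m to the right. Come round it on the robot's side: from the left, draw the gripper back towards the robot before swinging over the bench.

How it is judged:
By the outcome, as a careful person would: the job done as asked, in the order asked, and still so for the second after the job is handed in, with the robot touching nothing.
It also fails if it takes over 67 s, if anything falls off the work surface, if the arm or the gripper's body presses on something with over 40 N, if the wrist force passes 120 N, or if a joint passes its speed limit or range.

## Working session

There is one attempt and no reset: what is moved stays moved. The work goes in short steps, Python scripts to look and compute and a shell command to move; the robot and the scene stay as the last step left them, time stands still between calls to the robot, and variables do not carry over. Pictures are saved under pics/ and viewed, at most 10 in all, crops included, and the job is handed in when it is done.

```bash
mkdir -p pics; python3 - <<'E'
from rig import manip
import cv2,numpy as np
s=manip.get_state();print(s['clock'],s['position'],s['ee_rot'],s['width'],manip.pinch_z)
for n in('side','top'):
    d=manip.get_image(n);cv2.imwrite(f'pics/{n}0.png',cv2.resize(d['img'][:,:,::-1],(800,600),interpolation=cv2.INTER_CUBIC));print(n,d['mtx'].tolist(),np.round(d['world_to_cam'],4).tolist())
E
```

```text
0.0 [0.23092695 0.52600003 0.23042872] [-3.05528777e-04  2.05424154e-01  9.78672595e-01 -8.79973096e-04] 0.08527814563218633 0.0187
side [[486.4020696151695, 0.0, 253.43455372222905], [0.0, 486.4020696151695, 175.15381359190354], [0.0, 0.0, 1.0]] [[0.9888, -0.1495, -0.0017, -0.561], [-0.0805, -0.5228, -0.8487, 0.0443], [0.126, 0.8392, -0.5289, 1.2322], [0.0, 0.0, 0.0, 1.0]]
top [[435.59842296496004, 0.0, 257.5522027716444], [0.0, 435.59842296496004, 187.28772636206125], [0.0, 0.0, 1.0]] [[-0.0059, -0.9999, -0.0136, -0.1573], [-0.9953, 0.0072, -0.0967, 0.5582], [0.0968, 0.0129, -0.9952, 1.0271], [0.0, 0.0, 0.0, 1.0]]
```

View pics/side0.png

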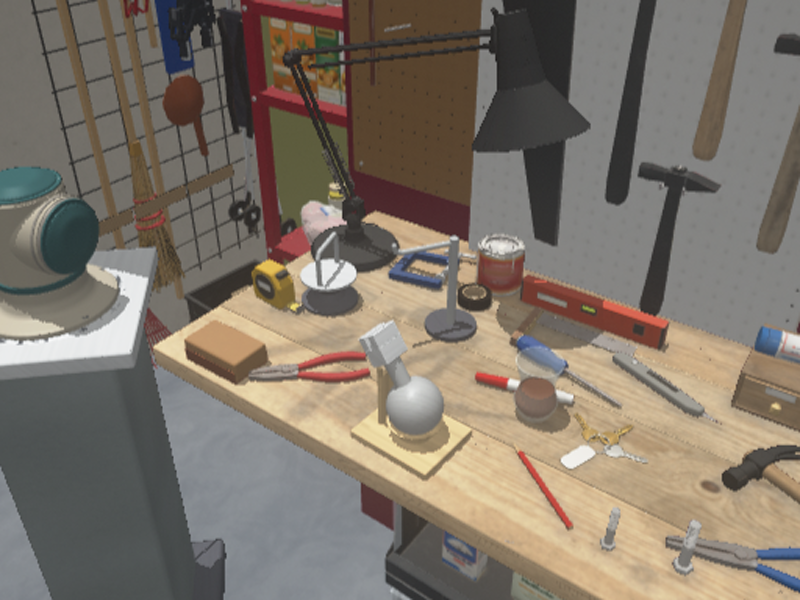

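View pics/top0.png

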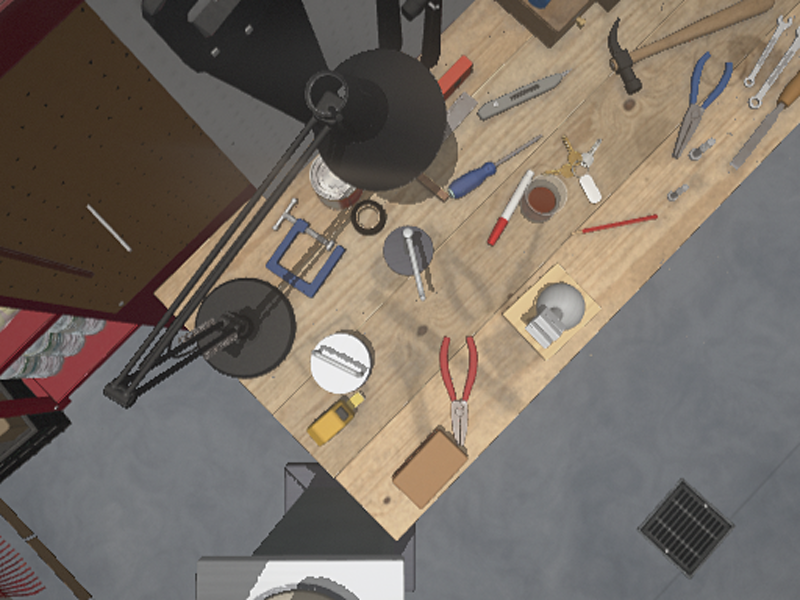

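The side view shows the cover at about (328,275), the hook post at (452,240–330), and the holder ball at (414,405). In the top view they are at (340,362), (408,235)–(422,298) and (560,305). I'll zoom in on these.

```bash
cat > h.py <<'E'
import numpy as np,cv2
from scipy.spatial.transform import Rotation as R
from rig import manip
def cams():
    return {n:manip.get_image(n) for n in('side','top')}
def proj(d,p):
    q=d['world_to_cam']@np.r_[p,1]; q=d['mtx']@q[:3]; return q[:2]/q[2]
def tri(C,us,ut):
    P=[C[n]['mtx']@C[n]['world_to_cam'][:3] for n in('side','top')]
    X=cv2.triangulatePoints(P[0],P[1],np.array(us,float).reshape(2,1),np.array(ut,float).reshape(2,1))
    p=(X[:3]/X[3]).ravel()
    return p,np.round(proj(C['side'],p)-us,1),np.round(proj(C['top'],p)-ut,1)
def atz(d,uv,z):
    M=d['world_to_cam'];r=M[:3,:3].T@np.linalg.inv(d['mtx'])@np.r_[uv,1];c=-M[:3,:3].T@M[:3,3]
    return c+r*(z-c[2])/r[2]
def tiles(C,L,fn,w=66,h=75,k=4):
    T=[]
    for n,u,v in L:
        t=C[n]['img'][v:v+h,u:u+w,::-1]; t=cv2.resize(t,(w*k,h*k),interpolation=cv2.INTER_CUBIC)
        for i in range(0,w,10): cv2.line(t,(i*k,0),(i*k,5),(0,0,255),1)
        for i in range(0,h,10): cv2.line(t,(0,i*k),(5,i*k),(0,0,255),1)
        T.append(t)
    cv2.imwrite(fn,np.vstack([np.hstack(T[:3]),np.hstack(T[3:])]) if len(T)>3 else np.hstack(T))
def px(L,i,x,y,w=66,h=75,k=4):
    n,u,v=L[i]; x0=(i%3)*w*k;y0=(i//3)*h*k
    return np.array([u+(x-x0+.5)/k-.5,v+(y-y0+.5)/k-.5])
L0=[('side',180,140),('side',245,145),('side',225,200),('top',188,195),('top',235,135),('top',322,165)]
E
python3 - <<'E'
from h import *
import pickle
C=cams();pickle.dump(C,open('c0.pkl','wb'));tiles(C,L0,'pics/t1.png')
E
```

```text
(no output)
```

View pics/t1.png

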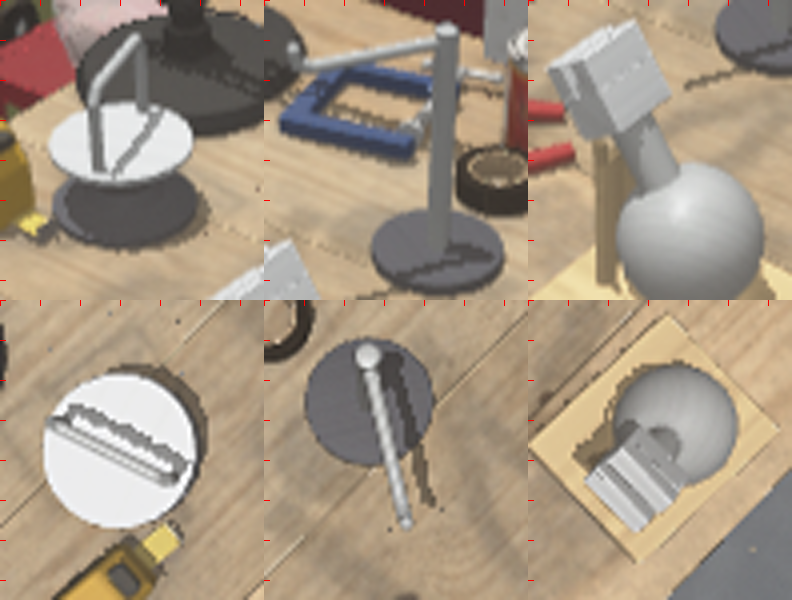

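The zoomed tiles show the cover bar, the hook post and arm, and the ball and rest clearly. The cover bar ends are at tile (96,102)/(136,38) in the side view and (178,478)/(54,423) in the top view.

```bash
python3 - <<'E'
from h import *
import pickle
np.set_printoptions(precision=4,suppress=True)
C=pickle.load(open('c0.pkl','rb'));T=C['top'];S=C['side']
p=lambda i,x,y:px(L0,i,x,y)
def t(nm,a,b): print(nm,*tri(C,a,b))
t('bar near',p(0,96,102),p(3,178,478));t('bar far',p(0,136,38),p(3,54,423));t('bar mid',p(0,116,69),p(3,116,450))
a,b=atz(T,p(3,178,478),.106),atz(T,p(3,54,423),.106);print('bar@z',a,b,(a+b)/2,np.degrees(np.arctan2(*(b-a)[1::-1])))
print('disc',atz(T,p(3,120,450),.051),atz(S,p(0,121,143),.051))
t('posttop',p(1,447,30),p(4,368,354));t('tip',p(1,294,50),p(4,407,522))
print('foot',atz(T,p(4,370,402),.006),atz(S,p(1,438,250),.006))
h=atz(T,p(4,368,354),.16);q=atz(T,p(4,407,522),.167);print('hook',h,q,np.degrees(np.arctan2(*(q-h)[1::-1])),np.linalg.norm((q-h)[:2]))
t('ball',p(2,690,238),p(5,676,424));print(atz(T,p(5,676,424),.055),atz(S,p(2,690,238),.055))
K=[atz(T,p(5,*c),.012) for c in((668,316),(778,426),(638,562),(530,442))];print(np.array(K),np.mean(K,0))
for i in range(4): d=K[(i+1)%4]-K[i];print(np.linalg.norm(d),np.degrees(np.arctan2(d[1],d[0])))
E
```

```text
bar near [ 0.4338 -0.1049  0.1035] [ 0.3 -0. ] [-0.   0.4]
bar far [ 0.4637 -0.0363  0.1065] [ 0.5 -0. ] [-0.   0.7]
bar mid [ 0.4487 -0.0707  0.1052] [ 0.5 -0. ] [-0.   0.7]
bar@z [ 0.4347 -0.1051  0.106 ] [ 0.4654 -0.0363  0.106 ] [ 0.45   -0.0707  0.106 ] 65.97076306753293
disc [ 0.45   -0.0673  0.051 ] [ 0.4481 -0.0682  0.051 ]
posttop [ 0.6266 -0.1695  0.1579] [ 0.5 -0.1] [-0.1  0.7]
tip [ 0.5367 -0.1895  0.1641] [ 0.3 -0. ] [-0.   0.4]
foot [ 0.6266 -0.17    0.006 ] [ 0.6261 -0.1682  0.006 ]
hook [ 0.6277 -0.1697  0.16  ] [ 0.5373 -0.1896  0.167 ] -167.6375077494777 0.0926148552552762
ball [ 0.5314 -0.3972  0.0562] [ 0.6 -0.1] [-0.1  0.7]
[ 0.533  -0.3976  0.055 ] [ 0.5304 -0.3959  0.055 ]
[[ 0.6027 -0.404   0.012 ]
 [ 0.5346 -0.4689  0.012 ]
 [ 0.4527 -0.3818  0.012 ]
 [ 0.5259 -0.318   0.012 ]] [ 0.529  -0.3932  0.012 ]
0.09404950003851989 -136.3742999037623
0.11959753025264719 133.21525363950602
0.09703291302044159 41.06095755414312
0.1153131706338964 -48.23439580953189
```

```bash
cat >> h.py <<'E'
def rot(head,tilt=0,az=0):
    """tool y at heading `head` deg; tool z down, tilted `tilt` deg about tool y"""
    h=np.radians(head); y=np.array([np.cos(h),np.sin(h),0]); z=np.array([0,0,-1.]); x=np.cross(y,z)
    return R.from_matrix(np.c_[x,y,z])*R.from_euler('y',tilt,degrees=True)
def go(p,Rt,base=None):
    s=manip.get_state(); p0=np.array(s['position']); q=s['ee_rot']; R0=R.from_quat(np.r_[q[1:],q[0]])
    d=R0.inv().apply(np.array(p)-p0); a=(R0.inv()*Rt).as_rotvec(degrees=True)
    print('clock',round(s['clock'],2),'pos',p0.round(4),'w',round(s['width'],4),'F',np.round(s['contact_force'],1),'shift',np.round(d/.25,3),'turn',np.round(a/90,3))
E
python3 -m jog '[{"dx":-0.08,"dy":-1,"az":1},{"dx":-0.08,"dy":-1,"az":1},{"dx":-0.08,"dy":-1,"az":1},{"dx":-0.08,"dy":-1,"az":1},{"dx":-0.08,"dy":-1,"az":1}]' 80
python3 -c "
from h import *
go([.29,.02,.23],rot(-24));print(manip.get_state()['qpos'])"
```

```text
clock 0.2 pos [0.231  0.5262 0.2308] w 0.0855 F [ 0.6 -0.3 -0.2] shift [-1.03  -1.759  0.005] turn [-1.000e-03  1.000e-03  1.003e+00]
[ 1.03601747e+00  2.76362200e-01  1.50566066e+00 -2.58248887e-05
  1.36071602e+00 -1.21021827e-01]schema error: expected keys dx, dy, dz, ax, ay, az, grip
```

```bash
python3 -m jog '[{"dx":-0.08,"dy":-1,"dz":0,"ax":0,"ay":0,"az":1,"grip":1},{"dx":-0.08,"dy":-1,"dz":0,"ax":0,"ay":0,"az":1,"grip":1},{"dx":-0.08,"dy":-1,"dz":0,"ax":0,"ay":0,"az":1,"grip":1},{"dx":-0.08,"dy":-1,"dz":0,"ax":0,"ay":0,"az":1,"grip":1},{"dx":-0.08,"dy":-1,"dz":0,"ax":0,"ay":0,"az":1,"grip":1}]' 80
python3 -c "
from h import *
go([.27,.06,.23],rot(-24));print(manip.get_state()['qpos'])"
```

```text
clock: 0.62
position: [0.162, 0.3277, 0.2308]
ee_rot: [0.0, 0.499, 0.867, -0.0]
contact_force: [-0.4, 0.1, 1.3]
width: 0.0857
gripper_force: 0.0
clock 0.62 pos [0.162  0.3277 0.2308] w 0.0857 F [-0.4  0.1  1.3] shift [-1.143 -0.164  0.004] turn [-0.     0.     0.602]
[ 9.21031068e-01 -4.85273935e-02  1.88910686e+00 -2.28071774e-04
  1.30180119e+00  3.94701773e-01]
```

```bash
python3 -m jog '[{"dx":-1,"dy":-0.16,"dz":0,"ax":0,"ay":0,"az":0.6,"grip":1},{"dx":-1,"dy":-0.16,"dz":0,"ax":0,"ay":0,"az":0.6,"grip":1},{"dx":-1,"dy":-0.16,"dz":0,"ax":0,"ay":0,"az":0.6,"grip":1},{"dx":-1,"dy":-0.16,"dz":0,"ax":0,"ay":0,"az":0.6,"grip":1},{"dx":-1,"dy":-0.16,"dz":0,"ax":0,"ay":0,"az":0.6,"grip":1}]'
python3 -c "
from h import *
go([.4425,-.085,.19],rot(-24));print(manip.get_state()['qpos'])"
```

```text
clock: 1.03
position: [0.2383, 0.1351, 0.2315]
ee_rot: [0.0, 0.74, 0.673, 0.001]
contact_force: [1.8, -0.2, 0.5]
width: 0.0856
gripper_force: 0.0
clock 1.03 pos [0.2383 0.1351 0.2315] w 0.0856 F [ 1.8 -0.2  0.5] shift [-0.8    0.896  0.167] turn [ 0.001 -0.001  0.207]
[ 2.59762323e-01 -2.09907954e-01  2.01535964e+00 -8.59898325e-05
  1.33434116e+00  3.53664927e-01]
```

```bash
python3 -m jog '[{"dx":-0.8,"dy":0.2,"dz":0,"ax":0,"ay":0,"az":0.2,"grip":1},{"dx":-0.8,"dy":0.2,"dz":0,"ax":0,"ay":0,"az":0.2,"grip":1},{"dx":-0.8,"dy":0.2,"dz":0,"ax":0,"ay":0,"az":0.2,"grip":1},{"dx":-0.8,"dy":0.6,"dz":0,"ax":0,"ay":0,"az":0.21,"grip":1},{"dx":-0.8,"dy":0.9,"dz":0,"ax":0,"ay":0,"az":0.21,"grip":1}]'
python3 -c "
from h import *
go([.4425,-.085,.19],rot(-24));print(manip.get_state()['qpos'])"
```

```text
clock: 1.45
position: [0.3246, -0.0263, 0.2316]
ee_rot: [0.001, 0.841, 0.542, 0.0]
contact_force: [0.1, 1.1, 0.2]
width: 0.0851
gripper_force: 0.0
clock 1.45 pos [ 0.3246 -0.0263  0.2316] w 0.0851 F [0.1 1.1 0.2] shift [-0.019  0.526  0.167] turn [ 0.001  0.001 -0.004]
[-2.94368964e-01 -1.17635409e-01  1.94690929e+00 -1.03706522e-03
  1.31106872e+00  1.31677967e-01]
```

```bash
python3 -m jog '[{"dx":-0.02,"dy":0.525,"dz":0.05,"ax":0,"ay":0,"az":0,"grip":0.2},{"dx":-0.02,"dy":0.525,"dz":0.1,"ax":0,"ay":0,"az":0,"grip":0.2},{"dx":-0.02,"dy":0.525,"dz":0.16,"ax":0,"ay":0,"az":0,"grip":0.2},{"dx":-0.02,"dy":0.525,"dz":0.16,"ax":0,"ay":0,"az":0,"grip":0.2},{"dx":-0.02,"dy":0.525,"dz":0.16,"ax":0,"ay":0,"az":0,"grip":0.2}]'
python3 -c "
from h import *
go([.4425,-.085,.087],rot(-24));C=cams();tiles(C,[('side',165,120),('top',180,185),('top',180,185)],'pics/t2.png')"
```

```text
clock: 1.87
position: [0.4451, -0.0825, 0.189]
ee_rot: [-0.001, 0.839, 0.544, -0.001]
contact_force: [0.3, 0.4, 0.1]
width: 0.0515
gripper_force: 0.0
clock 1.87 pos [ 0.4451 -0.0825  0.189 ] w 0.0515 F [0.3 0.4 0.1] shift [-0.013 -0.004  0.408] turn [-0.002  0.    -0.001]
```

View pics/t2.png

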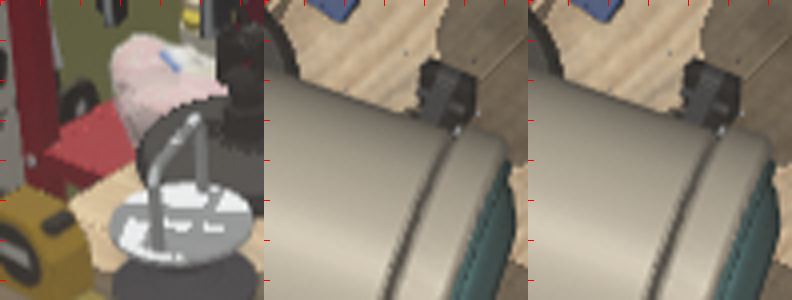

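The side tile shows the cover unmoved, with the gripper just above the tile. In the top view the arm hides the cover. I'll go down now.

```bash
python3 -m jog '[{"dx":-0.013,"dy":0,"dz":0.15,"ax":0,"ay":0,"az":0,"grip":0},{"dx":-0.013,"dy":0,"dz":0.3,"ax":0,"ay":0,"az":0,"grip":0},{"dx":-0.013,"dy":0,"dz":0.4,"ax":0,"ay":0,"az":0,"grip":0},{"dx":-0.013,"dy":0,"dz":0.4,"ax":0,"ay":0,"az":0,"grip":0},{"dx":-0.013,"dy":0,"dz":0.4,"ax":0,"ay":0,"az":0,"grip":0}]'
python3 -c "
from h import *
go([.4425,-.085,.087],rot(-24));C=cams();tiles(C,[('side',165,100),('side',165,60)],'pics/t3.png')"
```

```text
clock: 2.38
position: [0.4406, -0.0832, 0.0917]
ee_rot: [-0.001, 0.839, 0.545, -0.001]
contact_force: [0.4, -1.1, -1.0]
width: 0.0428
gripper_force: 0.0
clock 2.38 pos [ 0.4406 -0.0832  0.0917] w 0.0428 F [ 0.4 -1.1 -1. ] shift [-0.003  0.01   0.019] turn [-0.001 -0.     0.   ]
```

View pics/t3.png

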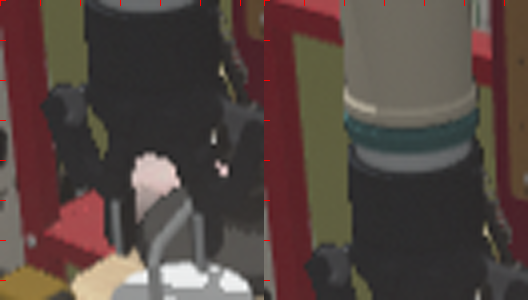

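The fingers straddle the bar near its close end, so I'll close them.

```bash
python3 -m jog '[{"dx":0,"dy":0.01,"dz":0.015,"ax":0,"ay":0,"az":0,"grip":-0.6},{"dx":0,"dy":0.01,"dz":0.015,"ax":0,"ay":0,"az":0,"grip":-1},{"dx":0,"dy":0.01,"dz":0.015,"ax":0,"ay":0,"az":0,"grip":-1},{"dx":0,"dy":0.01,"dz":0.015,"ax":0,"ay":0,"az":0,"grip":-1},{"dx":0,"dy":0.01,"dz":0.015,"ax":0,"ay":0,"az":0,"grip":-1}]' 70
python3 -m jog '[{"dx":0,"dy":0,"dz":0,"ax":0,"ay":0,"az":0,"grip":-1},{"dx":0,"dy":0,"dz":-0.03,"ax":0,"ay":0,"az":0,"grip":-1},{"dx":0,"dy":0,"dz":-0.1,"ax":0,"ay":0,"az":0,"grip":-1},{"dx":0,"dy":0,"dz":-0.2,"ax":0,"ay":0,"az":0,"grip":-1},{"dx":0,"dy":0,"dz":-0.2,"ax":0,"ay":0,"az":0,"grip":-1}]' 
python3 -c "
from h import *
go([.4425,-.085,.22],rot(-24))"
```

```text
clock: 2.9
position: [0.4445, -0.0853, 0.0882]
ee_rot: [0.0, 0.839, 0.544, 0.0]
contact_force: [-1.7, 0.9, 4.8]
width: 0.0056
gripper_force: 68.4
clock: 3.32
position: [0.4476, -0.0863, 0.1413]
ee_rot: [0.003, 0.839, 0.544, 0.003]
contact_force: [2.1, -0.5, -0.1]
width: 0.0053
gripper_force: 68.6
clock 3.32 pos [ 0.4476 -0.0863  0.1413] w 0.0053 F [ 2.1 -0.5 -0.1] shift [-0.003 -0.018 -0.315] turn [ 0.005 -0.    -0.   ]
```

```bash
python3 -c "
from h import *
go([.495,-.218,.167],rot(12.4))"

```

```text
clock 3.32 pos [ 0.4476 -0.0863  0.1413] w 0.0053 F [ 2.1 -0.5 -0.1] shift [-0.404  0.389 -0.1  ] turn [ 0.005  0.001 -0.405]
```

```bash
python3 -m jog '[{"dx":-0.05,"dy":0.05,"dz":-0.1,"ax":0,"ay":0,"az":-0.08,"grip":-1},{"dx":-0.15,"dy":0.15,"dz":-0.1,"ax":0,"ay":0,"az":-0.16,"grip":-1},{"dx":-0.25,"dy":0.25,"dz":-0.1,"ax":0,"ay":0,"az":-0.24,"grip":-1},{"dx":-0.35,"dy":0.34,"dz":-0.1,"ax":0,"ay":0,"az":-0.32,"grip":-1},{"dx":-0.4,"dy":0.39,"dz":-0.1,"ax":0,"ay":0,"az":-0.4,"grip":-1}]'
python3 -m jog '[{"dx":0,"dy":0,"dz":0,"ax":0,"ay":0,"az":0,"grip":-1},{"dx":0,"dy":0,"dz":0,"ax":0,"ay":0,"az":0,"grip":-1},{"dx":0,"dy":0,"dz":0,"ax":0,"ay":0,"az":0,"grip":-1}]'
python3 -c "
from h import *
go([.495,-.218,.167],rot(12.4));go([.5705,-.2022,.167],rot(12.4))
C=cams();tiles(C,[('side',215,100),('side',240,130),('top',235,135)],'pics/t4.png')
import pickle;pickle.dump(C,open('c4.pkl','wb'))"
```

```text
clock: 3.73
position: [0.4944, -0.2202, 0.1623]
ee_rot: [0.002, 0.629, 0.777, -0.0]
contact_force: [0.1, 0.0, -1.2]
width: 0.0055
gripper_force: 68.7
clock: 3.98
position: [0.492, -0.2154, 0.1618]
ee_rot: [-0.001, 0.632, 0.775, 0.0]
contact_force: [0.1, 0.0, -1.2]
width: 0.005
gripper_force: 68.7
clock 3.98 pos [ 0.492  -0.2154  0.1618] w 0.005 F [ 0.1  0.  -1.2] shift [-0.013  0.01  -0.021] turn [-0.001 -0.001 -0.008]
clock 3.98 pos [ 0.492  -0.2154  0.1618] w 0.005 F [ 0.1  0.  -1.2] shift [-0.012  0.318 -0.021] turn [-0.001 -0.001 -0.008]
```

View pics/t4.png

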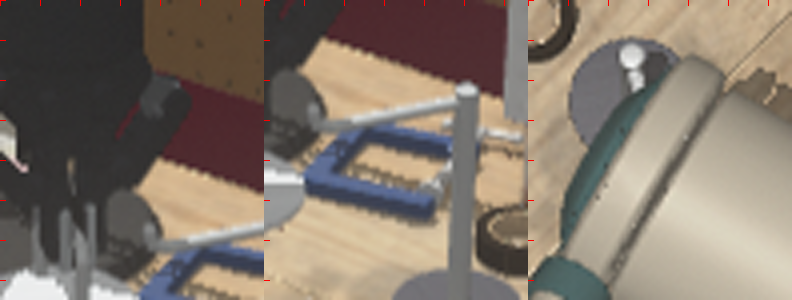

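The handle hangs level just short of the hook tip: legs at tile (38,230) and (90,225), tip at (150,235). I'll thread it over the arm.

```bash
python3 -m jog '[{"dx":-0.01,"dy":0,"dz":-0.02,"ax":0,"ay":0,"az":-0.01,"grip":-1},{"dx":-0.01,"dy":0.08,"dz":-0.02,"ax":0,"ay":0,"az":-0.01,"grip":-1},{"dx":-0.01,"dy":0.16,"dz":-0.02,"ax":0,"ay":0,"az":-0.01,"grip":-1},{"dx":-0.01,"dy":0.24,"dz":-0.02,"ax":0,"ay":0,"az":-0.01,"grip":-1},{"dx":-0.01,"dy":0.31,"dz":-0.02,"ax":0,"ay":0,"az":-0.01,"grip":-1}]'
python3 -m jog '[{"dx":0,"dy":0,"dz":0,"ax":0,"ay":0,"az":0,"grip":-1},{"dx":0,"dy":0,"dz":0,"ax":0,"ay":0,"az":0,"grip":-1},{"dx":0,"dy":0,"dz":0,"ax":0,"ay":0,"az":0,"grip":-1}]'
python3 -c "
from h import *
go([.5705,-.2022,.141],rot(12.4))
C=cams();tiles(C,[('side',240,110),('side',240,130),('top',235,135)],'pics/t5.png')"
```

```text
clock: 4.5
position: [0.5704, -0.2021, 0.1684]
ee_rot: [0.001, 0.624, 0.781, 0.0]
contact_force: [0.9, 0.1, -1.3]
width: 0.0057
gripper_force: 68.6
clock: 4.75
position: [0.5683, -0.2025, 0.1677]
ee_rot: [-0.0, 0.624, 0.781, -0.0]
contact_force: [-0.0, -0.1, -1.1]
width: 0.0055
gripper_force: 68.6
clock 4.75 pos [ 0.5683 -0.2025  0.1677] w 0.0055 F [-0.  -0.1 -1.1] shift [-0.001  0.009  0.107] turn [-0.001 -0.     0.004]
```

View pics/t5.png

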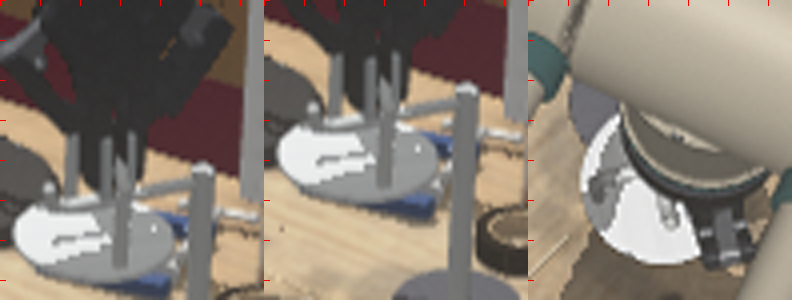

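The hook arm now passes through the handle. The near leg is in front of it at tile (122,220) and the far leg is behind at (72,165). I'll lower gently.

```bash
python3 -m jog '[{"dx":0,"dy":0.005,"dz":0.03,"ax":0,"ay":0,"az":0,"grip":-1},{"dx":0,"dy":0.005,"dz":0.06,"ax":0,"ay":0,"az":0,"grip":-1},{"dx":0,"dy":0.005,"dz":0.08,"ax":0,"ay":0,"az":0,"grip":-1},{"dx":0,"dy":0.005,"dz":0.095,"ax":0,"ay":0,"az":0,"grip":-1},{"dx":0,"dy":0.005,"dz":0.1,"ax":0,"ay":0,"az":0,"grip":-1}]'
python3 -m jog '[{"dx":0,"dy":0,"dz":0,"ax":0,"ay":0,"az":0,"grip":-1},{"dx":0,"dy":0,"dz":0.004,"ax":0,"ay":0,"az":0,"grip":-1},{"dx":0,"dy":0,"dz":0.008,"ax":0,"ay":0,"az":0,"grip":-1}]'

```

```text
clock: 5.27
position: [0.5697, -0.2025, 0.1413]
ee_rot: [-0.001, 0.625, 0.781, -0.0]
contact_force: [-0.2, -0.7, -1.2]
width: 0.0057
gripper_force: 68.6
clock: 5.52
position: [0.5707, -0.2028, 0.1407]
ee_rot: [0.0, 0.625, 0.781, 0.0]
contact_force: [-0.6, 0.3, -0.7]
width: 0.0056
gripper_force: 68.6
```

```bash
python3 -m jog '[{"dx":0,"dy":0,"dz":0.004,"ax":0,"ay":0,"az":0,"grip":-1},{"dx":0,"dy":0,"dz":0.008,"ax":0,"ay":0,"az":0,"grip":-1},{"dx":0,"dy":0,"dz":0.008,"ax":0,"ay":0,"az":0,"grip":-1}]'

```

```text
clock: 5.77
position: [0.5707, -0.2028, 0.1391]
ee_rot: [0.0, 0.625, 0.781, 0.0]
contact_force: [-0.7, 0.2, 2.7]
width: 0.0055
gripper_force: 69.0
```

```bash
python3 -m jog '[{"dx":0,"dy":0,"dz":0.004,"ax":0,"ay":0,"az":0,"grip":-1},{"dx":0,"dy":0,"dz":0.008,"ax":0,"ay":0,"az":0,"grip":-1},{"dx":0,"dy":0,"dz":0.008,"ax":0,"ay":0,"az":0,"grip":-1}]'

```

```text
clock: 6.02
position: [0.5708, -0.2029, 0.1383]
ee_rot: [0.001, 0.625, 0.781, 0.0]
contact_force: [-2.5, 0.6, 8.0]
width: 0.0057
gripper_force: 69.6
```

```bash
python3 -m jog '[{"dx":0,"dy":0,"dz":-0.006,"ax":0,"ay":0,"az":0,"grip":-1},{"dx":0,"dy":0,"dz":-0.006,"ax":0,"ay":0,"az":0,"grip":-0.8},{"dx":0,"dy":0,"dz":-0.006,"ax":0,"ay":0,"az":0,"grip":-0.6},{"dx":0,"dy":0,"dz":-0.006,"ax":0,"ay":0,"az":0,"grip":-0.4},{"dx":0,"dy":0,"dz":-0.006,"ax":0,"ay":0,"az":0,"grip":-0.4}]' 40
python3 -c "
from h import *
go([.5705,-.2022,.141],rot(12.4))
C=cams();tiles(C,[('side',240,120),('side',240,150),('top',235,135)],'pics/t6.png')"
```

```text
clock: 6.43
position: [0.5703, -0.2026, 0.1376]
ee_rot: [-0.0, 0.625, 0.781, -0.0]
contact_force: [-0.1, 0.2, -1.0]
width: 0.0258
gripper_force: 0.0
clock 6.43 pos [ 0.5703 -0.2026  0.1376] w 0.0258 F [-0.1  0.2 -1. ] shift [ 0.001  0.001 -0.014] turn [-0.    -0.     0.003]
```

View pics/t6.png

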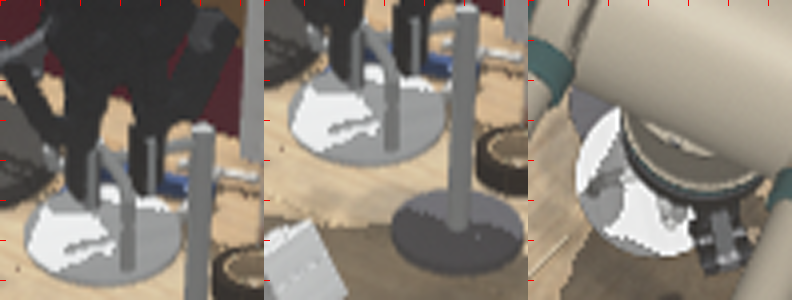

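The cover hangs freely on the hook. Next I'll lift off and check the predicted head corners against the earlier zoomed picture.

```bash
python3 -m jog '[{"dx":0,"dy":0,"dz":-0.05,"ax":0,"ay":0,"az":0,"grip":-0.4},{"dx":0,"dy":0,"dz":-0.15,"ax":0,"ay":0,"az":0,"grip":-0.4},{"dx":0,"dy":0,"dz":-0.3,"ax":0,"ay":0,"az":0,"grip":-0.4},{"dx":0,"dy":0,"dz":-0.44,"ax":0,"ay":0,"az":0,"grip":-0.4},{"dx":0,"dy":0,"dz":-0.44,"ax":0,"ay":0,"az":0,"grip":-0.4}]'
python3 - <<'E'
from h import *
import pickle
C=pickle.load(open('c0.pkl','rb'))
Rt=rot(42.4,-35); B=np.array([.5315,-.397,.055]); M=Rt.as_matrix(); x,y,a=M[:,0],M[:,1],-M[:,2]
for i,n in((2,'side'),(5,'top')):
  for e in(107,66):
    r=[]
    for sx,sy in((-1,-1),(-1,1),(1,1),(1,-1)):
        q=proj(C[n],B+.001*(a*e+sx*15*x+sy*20*y)); u=((q-np.array(L0[i][1:]))+.5)*4-.5+np.array([i%3*264,i//3*300]); r.append(u.round().astype(int).tolist())
    print(n,e,r)
H=B+.086*a;T=H-.0187*a;print(H,T); go(T+.11*a,Rt)
s=manip.get_state();print(s['qpos'],s['position'])
g=C['top']['img']
E
```

```text
clock: 6.95
position: [0.574, -0.2043, 0.2558]
ee_rot: [0.007, 0.625, 0.781, 0.002]
contact_force: [1.2, -0.0, 1.1]
width: 0.0255
gripper_force: 0.0
side 107 [[585, 59], [639, 20], [600, 31], [546, 69]]
side 66 [[624, 136], [678, 95], [638, 104], [585, 144]]
top 107 [[674, 504], [621, 448], [582, 481], [634, 536]]
top 66 [[692, 476], [641, 423], [603, 455], [653, 508]]
[ 0.4982383  -0.36057379  0.12544708] [ 0.50547079 -0.36849437  0.11012893]
clock 6.95 pos [ 0.574  -0.2043  0.2558] w 0.0255 F [ 1.2 -0.   1.1] shift [-0.359 -0.539  0.219] turn [-0.095 -0.373 -0.321]
[-4.56202135e-01  3.08236124e-01  1.39771869e+00  1.47794098e-04
  1.42148376e+00 -6.77619991e-01] [ 0.57400972 -0.2043171   0.2557676 ]
```

```bash
python3 -m jog '[{"dx":-0.1,"dy":-0.54,"dz":0,"ax":-0.09,"ay":-0.37,"az":-0.32,"grip":0.2},{"dx":-0.2,"dy":-0.54,"dz":0,"ax":-0.09,"ay":-0.37,"az":-0.32,"grip":0.5},{"dx":-0.36,"dy":-0.54,"dz":0.05,"ax":-0.09,"ay":-0.37,"az":-0.32,"grip":1},{"dx":-0.36,"dy":-0.54,"dz":0.1,"ax":-0.09,"ay":-0.37,"az":-0.32,"grip":1},{"dx":-0.36,"dy":-0.54,"dz":0.15,"ax":-0.09,"ay":-0.37,"az":-0.32,"grip":1}]'
python3 - <<'E'
from h import *
go([.463,-.322,.2],rot(42.4,-35));print(manip.get_state()['qpos'])
E
```

```text
clock: 7.37
position: [0.4571, -0.3238, 0.2121]
ee_rot: [0.217, 0.439, 0.866, -0.102]
contact_force: [-0.4, -1.2, -0.3]
width: 0.0836
gripper_force: 0.0
clock 7.37 pos [ 0.4571 -0.3238  0.2121] w 0.0836 F [-0.4 -1.2 -0.3] shift [0.015 0.023 0.047] turn [-0.027 -0.08  -0.06 ]
[-0.66754177  0.05912526  1.94239522 -0.17951372  0.67559699 -1.18728938]
```

```bash
python3 -m jog '[{"dx":0.02,"dy":0.02,"dz":0.05,"ax":-0.027,"ay":-0.08,"az":-0.06,"grip":1},{"dx":0.02,"dy":0.02,"dz":0.05,"ax":-0.027,"ay":-0.08,"az":-0.06,"grip":1},{"dx":0.02,"dy":0.02,"dz":0.05,"ax":-0.027,"ay":-0.08,"az":-0.06,"grip":1},{"dx":0.02,"dy":0.02,"dz":0.05,"ax":-0.027,"ay":-0.08,"az":-0.06,"grip":1},{"dx":0.02,"dy":0.02,"dz":0.05,"ax":-0.027,"ay":-0.08,"az":-0.06,"grip":1}]'
python3 - <<'E'
from h import *
go([.5055,-.3685,.110],rot(42.4,-35))
E
```

```text
clock: 7.78
position: [0.465, -0.3192, 0.1989]
ee_rot: [0.273, 0.387, 0.873, -0.119]
contact_force: [0.0, -1.7, -0.2]
width: 0.0855
gripper_force: 0.0
clock 7.78 pos [ 0.465  -0.3192  0.1989] w 0.0855 F [ 0.  -1.7 -0.2] shift [-0.008 -0.014  0.438] turn [ 0.001 -0.004 -0.003]
```

```bash
python3 -m jog '[{"dx":-0.008,"dy":-0.014,"dz":0.1,"ax":0,"ay":0,"az":0,"grip":1},{"dx":-0.008,"dy":-0.014,"dz":0.2,"ax":0,"ay":0,"az":0,"grip":1},{"dx":-0.008,"dy":-0.014,"dz":0.3,"ax":0,"ay":0,"az":0,"grip":1},{"dx":-0.008,"dy":-0.014,"dz":0.4,"ax":0,"ay":0,"az":0,"grip":1},{"dx":-0.008,"dy":-0.014,"dz":0.435,"ax":0,"ay":0,"az":0,"grip":1}]'
python3 -m jog '[{"dx":0,"dy":0,"dz":0,"ax":0,"ay":0,"az":0,"grip":0.6},{"dx":0,"dy":0,"dz":0,"ax":0,"ay":0,"az":0,"grip":0.4},{"dx":0,"dy":0,"dz":0,"ax":0,"ay":0,"az":0,"grip":0.3}]'
python3 - <<'E'
from h import *
go([.5055,-.3685,.110],rot(42.4,-35))
C=cams();tiles(C,[('side',225,180),('side',225,130),('top',322,165)],'pics/t7.png')
E
```

```text
clock: 8.2
position: [0.5055, -0.3687, 0.107]
ee_rot: [0.271, 0.387, 0.873, -0.118]
contact_force: [-1.0, 0.6, -0.3]
width: 0.0852
gripper_force: 0.0
clock: 8.45
position: [0.5042, -0.3672, 0.1101]
ee_rot: [0.273, 0.387, 0.873, -0.119]
contact_force: [0.3, -0.6, 0.1]
width: 0.0555
gripper_force: 0.0
clock 8.45 pos [ 0.5042 -0.3672  0.1101] w 0.0555 F [ 0.3 -0.6  0.1] shift [-0.006  0.     0.004] turn [ 0.001 -0.005 -0.003]
```

View pics/t7.png

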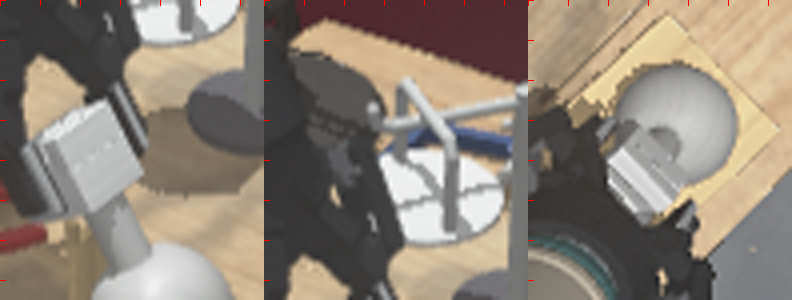

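The fingers straddle the head's y faces and the cover hangs well on the hook. I'll grip firmly and lift straight up. With the tool tilted -35° about y, world up is -z·cos35 + x·sin35 in tool axes, which I'll check by script.

```bash
python3 -m jog '[{"dx":0,"dy":0,"dz":0,"ax":0,"ay":0,"az":0,"grip":-0.2},{"dx":0,"dy":0,"dz":0,"ax":0,"ay":0,"az":0,"grip":-0.5},{"dx":0,"dy":0,"dz":0,"ax":0,"ay":0,"az":0,"grip":-0.5},{"dx":0,"dy":0,"dz":0,"ax":0,"ay":0,"az":0,"grip":-0.5},{"dx":0,"dy":0,"dz":0,"ax":0,"ay":0,"az":0,"grip":-0.5}]' 120
python3 - <<'E'
from h import *
go([.5042,-.3672,.215],rot(42.4,-35));s=manip.get_state();print(s['gripper_force'])
E
```

```text
clock: 8.97
position: [0.5037, -0.3668, 0.1103]
ee_rot: [0.273, 0.387, 0.873, -0.119]
contact_force: [-2.7, 2.7, 5.9]
width: 0.039
gripper_force: 119.3
clock 8.97 pos [ 0.5037 -0.3668  0.1103] w 0.039 F [-2.7  2.7  5.9] shift [-0.24   0.002 -0.343] turn [ 0.001 -0.004 -0.003]
119.32673335075378
```

```bash
python3 -m jog '[{"dx":-0.02,"dy":0,"dz":-0.03,"ax":0,"ay":0,"az":0,"grip":-0.5},{"dx":-0.06,"dy":0,"dz":-0.09,"ax":0,"ay":0,"az":0,"grip":-0.5},{"dx":-0.12,"dy":0,"dz":-0.17,"ax":0,"ay":0,"az":0,"grip":-0.5},{"dx":-0.18,"dy":0,"dz":-0.26,"ax":0,"ay":0,"az":0,"grip":-0.5},{"dx":-0.25,"dy":0,"dz":-0.35,"ax":0,"ay":0,"az":0,"grip":-0.5}]'
python3 -m jog '[{"dx":0,"dy":0,"dz":0,"ax":0,"ay":0,"az":0,"grip":-0.5},{"dx":0,"dy":0,"dz":0,"ax":0,"ay":0,"az":0,"grip":-0.5}]'
python3 - <<'E'
from h import *
go([.44,-.29,.25],rot(10,0));s=manip.get_state();print(s['gripper_force'],s['moment'],s['qpos'])
C=cams();import pickle;pickle.dump(C,open('c8.pkl','wb'))
# ball detect by circle in the side picture
g=cv2.medianBlur(cv2.cvtColor(C['side']['img'],cv2.COLOR_RGB2GRAY),3)
p=np.array(s['position'])+0
q=s['ee_rot'];a=-R.from_quat(np.r_[q[1:],q[0]]).as_matrix()[:,2];b=p+.0187*a-.086*a
print('pred ball',b,proj(C['side'],b),proj(C['top'],b))
for n in('side','top'):
    g=cv2.medianBlur(cv2.cvtColor(C[n]['img'],cv2.COLOR_RGB2GRAY),3)
    c=cv2.HoughCircles(g,cv2.HOUGH_GRADIENT,1,20,param1=80,param2=12,minRadius=13,maxRadius=24)[0]
    e=proj(C[n],b);print(n,c[np.linalg.norm(c[:,:2]-e,axis=1)<20])
E
```

```text
clock: 9.38
position: [0.5029, -0.367, 0.2156]
ee_rot: [0.27, 0.387, 0.874, -0.118]
contact_force: [-0.2, 0.4, -2.3]
width: 0.0384
gripper_force: 121.1
clock: 9.55
position: [0.5047, -0.3687, 0.2181]
ee_rot: [0.273, 0.387, 0.873, -0.119]
contact_force: [-1.8, -0.3, -2.9]
width: 0.0386
gripper_force: 121.6
clock 9.55 pos [ 0.5047 -0.3687  0.2181] w 0.0386 F [-1.8 -0.3 -2.9] shift [ 0.263  0.021 -0.337] turn [0.111 0.374 0.346]
121.60852789878845 [ 0.45870749  0.43116681 -0.01436262] [-0.69976113  0.11152071  1.92947445 -0.15045004  0.50463554 -1.32624878]
pred ball [ 0.53063085 -0.39691181  0.16269882] [266.01225979 214.38266907] [369.49508923 192.76401322]
side [[264.5 217.5  22.3]]
top [[370.5 191.5  14.5]]
```

```bash
python3 -m jog '[{"dx":0.06,"dy":0,"dz":-0.07,"ax":0.02,"ay":0.05,"az":0.05,"grip":-0.5},{"dx":0.11,"dy":0.01,"dz":-0.14,"ax":0.04,"ay":0.12,"az":0.11,"grip":-0.5},{"dx":0.16,"dy":0.02,"dz":-0.2,"ax":0.06,"ay":0.19,"az":0.18,"grip":-0.5},{"dx":0.21,"dy":0.02,"dz":-0.27,"ax":0.08,"ay":0.25,"az":0.23,"grip":-0.5},{"dx":0.26,"dy":0.02,"dz":-0.33,"ax":0.1,"ay":0.3,"az":0.28,"grip":-0.5}]'
python3 - <<'E'
from h import *
go([.425,-.18,.25],rot(10,0));s=manip.get_state();print(s['gripper_force'],s['qpos'])
E
```

```text
clock: 10.07
position: [0.4397, -0.2894, 0.2462]
ee_rot: [0.064, 0.59, 0.804, -0.036]
contact_force: [0.5, -0.6, -2.1]
width: 0.0386
gripper_force: 121.5
clock 10.07 pos [ 0.4397 -0.2894  0.2462] w 0.0386 F [ 0.5 -0.6 -2.1] shift [ 0.428  0.076 -0.077] turn [0.017 0.092 0.083]
121.47960305213928 [-0.66674238  0.12895594  1.67093297 -0.07287382  1.21256927 -0.95006495]
```

```bash
python3 -m jog '[{"dx":0.08,"dy":0.02,"dz":-0.02,"ax":0.005,"ay":0.03,"az":0.02,"grip":-0.5},{"dx":0.18,"dy":0.03,"dz":-0.04,"ax":0.01,"ay":0.06,"az":0.04,"grip":-0.5},{"dx":0.28,"dy":0.05,"dz":-0.06,"ax":0.017,"ay":0.09,"az":0.06,"grip":-0.5},{"dx":0.37,"dy":0.07,"dz":-0.08,"ax":0.017,"ay":0.092,"az":0.083,"grip":-0.5},{"dx":0.43,"dy":0.08,"dz":-0.08,"ax":0.017,"ay":0.092,"az":0.083,"grip":-0.5}]'
python3 - <<'E'
from h import *
go([.4495,-.068,.22],rot(10,0));s=manip.get_state();print(s['gripper_force'],s['qpos'])
E
```

```text
clock: 10.48
position: [0.4259, -0.1794, 0.2492]
ee_rot: [0.001, 0.642, 0.766, -0.001]
contact_force: [0.1, 0.2, -2.7]
width: 0.0389
gripper_force: 121.4
clock 10.48 pos [ 0.4259 -0.1794  0.2492] w 0.0389 F [ 0.1  0.2 -2.7] shift [0.422 0.171 0.116] turn [0.    0.002 0.001]
121.43297553062439 [-0.54799309  0.09235718  1.69653405 -0.00174484  1.35042883 -0.7229675 ]
```

```bash
python3 -m jog '[{"dx":0.08,"dy":0.03,"dz":0.02,"ax":0,"ay":0,"az":0,"grip":-0.5},{"dx":0.18,"dy":0.07,"dz":0.04,"ax":0,"ay":0,"az":0,"grip":-0.5},{"dx":0.28,"dy":0.11,"dz":0.06,"ax":0,"ay":0,"az":0,"grip":-0.5},{"dx":0.37,"dy":0.15,"dz":0.09,"ax":0,"ay":0,"az":0,"grip":-0.5},{"dx":0.42,"dy":0.17,"dz":0.115,"ax":0,"ay":0,"az":0,"grip":-0.5}]'
python3 -m jog '[{"dx":0,"dy":0,"dz":0,"ax":0,"ay":0,"az":0,"grip":-0.5},{"dx":0,"dy":0,"dz":0,"ax":0,"ay":0,"az":0,"grip":-0.5},{"dx":0,"dy":0,"dz":0,"ax":0,"ay":0,"az":0,"grip":-0.5}]'
python3 - <<'E'
from h import *
go([.4495,-.068,.13],rot(10,0))
C=cams();L=[('side',175,130),('side',175,90),('top',190,190)];tiles(C,L,'pics/t8.png')
import pickle;pickle.dump(C,open('c9.pkl','wb'))
s=manip.get_state();p=np.array(s['position']);b=p+[0,0,.0187-.086]
def t(q,i):return ((q-np.array(L[i][1:])+.5)*4-.5+[264*i,0]).round()
for z,nm in((0,'ball'),(.015+.03,'neck'),(.086,'head')): print(nm,t(proj(C['side'],b+[0,0,z]),0))
print('rim pred',t(proj(C['side'],np.array([.449,-.068,.046])),0))
E
```

```text
clock: 10.9
position: [0.4491, -0.0676, 0.2194]
ee_rot: [0.001, 0.641, 0.767, -0.001]
contact_force: [-0.4, -0.8, -2.9]
width: 0.0386
gripper_force: 121.4
clock: 11.15
position: [0.4496, -0.0709, 0.221]
ee_rot: [0.003, 0.642, 0.767, -0.002]
contact_force: [0.0, -0.6, -1.5]
width: 0.0387
gripper_force: 121.3
clock 11.15 pos [ 0.4496 -0.0709  0.221 ] w 0.0387 F [ 0.  -0.6 -1.5] shift [0.014 0.001 0.364] turn [0.001 0.004 0.002]
ball [136.  37.]
neck [132. -33.]
head [128. -98.]
rim pred [143. 190.]
```

View pics/t8.png

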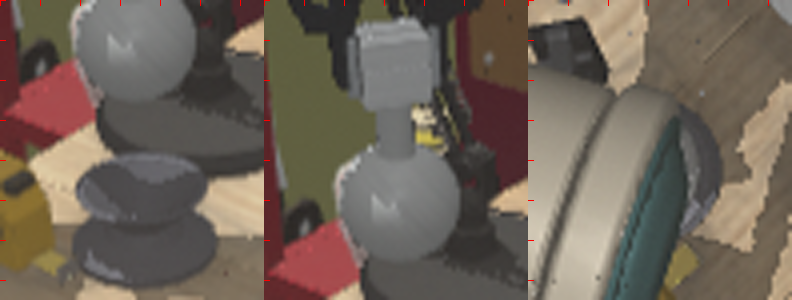

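The side view shows the holder hanging upright, ball at tile (135,44), centred above the open cup with its rim at (141,188). I'll lower it.

```bash
python3 -m jog '[{"dx":0.01,"dy":0,"dz":0.05,"ax":0,"ay":0,"az":0,"grip":-0.5},{"dx":0.01,"dy":0,"dz":0.12,"ax":0,"ay":0,"az":0,"grip":-0.5},{"dx":0.01,"dy":0,"dz":0.19,"ax":0,"ay":0,"az":0,"grip":-0.5},{"dx":0.01,"dy":0,"dz":0.26,"ax":0,"ay":0,"az":0,"grip":-0.5},{"dx":0.01,"dy":0,"dz":0.31,"ax":0,"ay":0,"az":0,"grip":-0.5}]'
python3 -m jog '[{"dx":0,"dy":0,"dz":0,"ax":0,"ay":0,"az":0,"grip":-0.5},{"dx":0,"dy":0,"dz":0.01,"ax":0,"ay":0,"az":0,"grip":-0.5},{"dx":0,"dy":0,"dz":0.02,"ax":0,"ay":0,"az":0,"grip":-0.5},{"dx":0,"dy":0,"dz":0.02,"ax":0,"ay":0,"az":0,"grip":-0.5}]'
python3 - <<'E'
from h import *
go([.4495,-.068,.128],rot(10,0))
E
```

```text
clock: 11.67
position: [0.4494, -0.0692, 0.1434]
ee_rot: [0.003, 0.642, 0.766, -0.001]
contact_force: [-0.3, -0.4, -1.8]
width: 0.0384
gripper_force: 121.7
clock: 12.0
position: [0.4504, -0.0688, 0.14]
ee_rot: [0.004, 0.642, 0.767, -0.001]
contact_force: [-0.8, 0.6, -2.7]
width: 0.0386
gripper_force: 121.3
clock 12.0 pos [ 0.4504 -0.0688  0.14  ] w 0.0386 F [-0.8  0.6 -2.7] shift [ 0.004 -0.003  0.048] turn [0.003 0.004 0.001]
```

```bash
python3 -m jog '[{"dx":0,"dy":0,"dz":0.008,"ax":0,"ay":0,"az":0,"grip":-0.5},{"dx":0,"dy":0,"dz":0.016,"ax":0,"ay":0,"az":0,"grip":-0.5},{"dx":0,"dy":0,"dz":0.024,"ax":0,"ay":0,"az":0,"grip":-0.5},{"dx":0,"dy":0,"dz":0.024,"ax":0,"ay":0,"az":0,"grip":-0.5}]'
```

```text
clock: 12.33
position: [0.4503, -0.0681, 0.134]
ee_rot: [0.004, 0.642, 0.767, -0.0]
contact_force: [0.0, 0.7, -0.1]
width: 0.0385
gripper_force: 121.7
```

```bash
python3 -m jog '[{"dx":0,"dy":0,"dz":0.005,"ax":0,"ay":0,"az":0,"grip":-0.5},{"dx":0,"dy":0,"dz":0.01,"ax":0,"ay":0,"az":0,"grip":-0.5},{"dx":0,"dy":0,"dz":0.01,"ax":0,"ay":0,"az":0,"grip":-0.5}]'
```

```text
clock: 12.58
position: [0.4504, -0.068, 0.1337]
ee_rot: [0.004, 0.642, 0.767, -0.0]
contact_force: [-4.0, 2.6, 19.0]
width: 0.0388
gripper_force: 124.5
```

```bash
cat > b.py <<'E'
from h import *
import pickle
from scipy.optimize import least_squares
def ball(d,b):
    g=cv2.GaussianBlur(d['img'],(3,3),0).astype(float); e=proj(d,b); P=[]
    dep=(d['world_to_cam']@np.r_[b,1])[2]; r0=d['mtx'][0,0]*.036/dep
    for t in np.radians([*range(-215,-125,5),*range(-55,36,5)]):   # skip neck (up) and cup (below)
        rr=np.arange(r0-7,r0+7,.25); X=e[0]+rr*np.cos(t);Y=e[1]+rr*np.sin(t)
        I=cv2.remap(g.astype(np.float32),X.astype(np.float32)[None],Y.astype(np.float32)[None],cv2.INTER_LINEAR)[0]
        k=np.abs(I[4:]-I[:-4]).sum(1).argmax()+2; P.append((X[k],Y[k]))
    P=np.array(P); f=least_squares(lambda q:np.hypot(P[:,0]-q[0],P[:,1]-q[1])-q[2],[*e,r0],loss='soft_l1',f_scale=.3)
    return f.x,e,r0
E
python3 - <<'E'
from b import *
C9=pickle.load(open('c9.pkl','rb'))['side'];print(ball(C9,np.array([.4496,-.0709,.1537])))
C=cams()['side'];print(ball(C,np.array([.449,-.068,.061])))
C0=pickle.load(open('c0.pkl','rb'))['side'];print(ball(C0,np.array([.5315,-.397,.055])))
C8=pickle.load(open('c8.pkl','rb'))['side'];print(ball(C8,np.array([.5306,-.3969,.1627])))
for a in([.449,-.068,.061],[.451,-.068,.061],[.449,-.066,.061],[.449,-.068,.063]):print(proj(C,np.array(a)))
E
```

```text
(array([207.66667676, 139.64303099,  15.86499367]), array([208.48227121, 139.01308713]), np.float64(15.25197831428252))
(array([209.53335248, 173.11682959,  16.42028128]), array([210.05549069, 171.8682473 ]), np.float64(14.598506348471457))
(array([265.17731534, 261.11714892,  19.2917037 ]), array([265.79472462, 259.4330147 ]), np.float64(18.68922825594365))
(array([267.60584434, 216.669188  ,  20.13390154]), array([265.99434521, 214.37983612]), np.float64(19.899807288220906))
[210.05549069 171.8682473 ]
[210.86634291 171.80364653]
[209.99499552 171.44943956]
[210.01582329 171.17645668]
```

The ball fit matches the seat position with the same small camera bias as in the rest, so it is seated. I'll relax the pressure, then open slowly.

```bash
python3 -m jog '[{"dx":0,"dy":0,"dz":-0.004,"ax":0,"ay":0,"az":0,"grip":-0.5},{"dx":0,"dy":0,"dz":-0.004,"ax":0,"ay":0,"az":0,"grip":-0.5},{"dx":0,"dy":0,"dz":-0.004,"ax":0,"ay":0,"az":0,"grip":-0.5}]'
```

```text
clock: 12.93
position: [0.4504, -0.068, 0.1338]
ee_rot: [0.004, 0.642, 0.767, -0.0]
contact_force: [-3.1, 2.4, 11.8]
width: 0.0388
gripper_force: 122.6
```

```bash
python3 -m jog '[{"dx":0,"dy":0,"dz":-0.004,"ax":0,"ay":0,"az":0,"grip":-0.5},{"dx":0,"dy":0,"dz":-0.004,"ax":0,"ay":0,"az":0,"grip":-0.5}]' 20
python3 -m jog '[{"dx":0,"dy":0,"dz":0,"ax":0,"ay":0,"az":0,"grip":-0.05},{"dx":0,"dy":0,"dz":0,"ax":0,"ay":0,"az":0,"grip":0.1},{"dx":0,"dy":0,"dz":0,"ax":0,"ay":0,"az":0,"grip":0.3},{"dx":0,"dy":0,"dz":0,"ax":0,"ay":0,"az":0,"grip":0.5},{"dx":0,"dy":0,"dz":0,"ax":0,"ay":0,"az":0,"grip":0.7}]'
python3 -m jog '[{"dx":0,"dy":0,"dz":0,"ax":0,"ay":0,"az":0,"grip":0.8},{"dx":0,"dy":0,"dz":-0.05,"ax":0,"ay":0,"az":0,"grip":0.8},{"dx":0,"dy":0,"dz":-0.15,"ax":0,"ay":0,"az":0,"grip":0.8},{"dx":0,"dy":0,"dz":-0.3,"ax":0,"ay":0,"az":0,"grip":0.8},{"dx":0,"dy":0,"dz":-0.45,"ax":0,"ay":0,"az":0,"grip":0.8}]'
python3 - <<'E'
from h import *
go([.3,-.12,.26],rot(10,0))
E
```

```text
clock: 13.1
position: [0.4503, -0.0681, 0.1338]
ee_rot: [0.004, 0.642, 0.767, -0.0]
contact_force: [-2.2, 2.9, 6.7]
width: 0.0386
gripper_force: 122.0
clock: 13.52
position: [0.45, -0.0685, 0.1327]
ee_rot: [0.003, 0.642, 0.767, -0.001]
contact_force: [0.4, 0.6, 0.4]
width: 0.0723
gripper_force: 0.0
clock: 13.93
position: [0.4485, -0.0675, 0.2459]
ee_rot: [0.002, 0.642, 0.767, -0.001]
contact_force: [1.4, -0.0, -1.4]
width: 0.0764
gripper_force: 0.0
clock 13.93 pos [ 0.4485 -0.0675  0.2459] w 0.0764 F [ 1.4 -0.  -1.4] shift [-0.102 -0.622 -0.056] turn [0.    0.003 0.001]
```

```bash
python3 -m jog '[{"dx":-0.1,"dy":-0.62,"dz":-0.05,"ax":0,"ay":0,"az":0,"grip":0.8},{"dx":-0.1,"dy":-0.62,"dz":-0.05,"ax":0,"ay":0,"az":0,"grip":0.8},{"dx":-0.1,"dy":-0.62,"dz":-0.05,"ax":0,"ay":0,"az":0,"grip":0.8},{"dx":-0.1,"dy":-0.62,"dz":-0.05,"ax":0,"ay":0,"az":0,"grip":0.8},{"dx":-0.1,"dy":-0.62,"dz":-0.05,"ax":0,"ay":0,"az":0,"grip":0.8}]'
python3 - <<'E'
from b import *
C=cams();pickle.dump(C,open('c10.pkl','wb'));B=np.array([.449,-.068,.061])
for n in('side','top'):
    d=C[n]; x,e,r0=ball(d,B);print(n,'ball',x.round(1),e.round(1),round(r0,1))
    # match a rendered head outline over tilt angles: print edge columns of neck/head rows instead
    if n=='side':
        for z in(.045,.055,.075,.085,.095):
            u,v=proj(d,B+[0,0,z]); row=cv2.GaussianBlur(d['img'],(3,3),0)[int(round(v+1.3))].astype(int).sum(1); w=row[int(u)-18:int(u)+19]; print(z,round(u,1),int(u)-18,w.tolist())
    else:
        u,v=proj(d,B+[0,0,.107]);print(u,v)
        g=cv2.cvtColor(d['img'],cv2.COLOR_RGB2GRAY)[int(v)-16:int(v)+18:2,int(u)-16:int(u)+18:2];print(int(v)-16,int(u)-16);print(g)
E
```

```text
clock: 14.35
position: [0.2963, -0.1201, 0.2579]
ee_rot: [0.003, 0.643, 0.765, -0.002]
contact_force: [0.9, 1.4, -0.8]
width: 0.0772
gripper_force: 0.0
side ball [209.3 173.9  16. ] [210.1 171.9] 14.6
0.045 209.1 191 [322, 320, 320, 321, 321, 321, 327, 303, 236, 204, 230, 256, 277, 311, 339, 353, 357, 359, 356, 350, 338, 319, 300, 294, 285, 270, 259, 253, 249, 246, 239, 233, 231, 224, 214, 203, 201]
0.055 208.9 190 [320, 319, 319, 321, 322, 323, 335, 355, 356, 327, 281, 248, 249, 275, 317, 345, 353, 357, 357, 354, 346, 332, 294, 240, 216, 216, 213, 213, 211, 209, 200, 183, 173, 170, 168, 167, 166]
0.075 208.5 190 [287, 307, 328, 366, 413, 462, 500, 501, 478, 448, 421, 414, 416, 413, 410, 407, 404, 404, 404, 398, 389, 376, 364, 357, 350, 335, 301, 262, 248, 246, 231, 208, 189, 172, 162, 160, 160]
0.085 208.3 190 [243, 260, 288, 353, 421, 469, 503, 473, 395, 389, 422, 425, 422, 419, 416, 416, 418, 419, 417, 415, 413, 415, 418, 416, 413, 390, 385, 432, 467, 469, 466, 395, 251, 166, 159, 160, 160]
0.095 208.1 190 [259, 270, 333, 439, 505, 523, 536, 509, 434, 407, 423, 434, 451, 461, 461,
[... 710 characters left out ...]
117 138 225 228 114 129 115  94  98 221 224 188 171 160 148]
 [224 228 114 106 227 225 157 112 115 101  95 235 238 200 173 164 149]
 [226 225 152 105 227 222 231 111 116 105  97 118 241 207 174 164 150]
 [226 221 224 106 232 221 238 111 118 115 111 115 236 188 172 162 151]
 [233 220 237 109 226 221 239 114 107 113 144 228 213 175 170 162 148]
 [224 220 240 112 204 223 231 117 124 110 202 198 179 176 166 155 134]
 [178 222 232 119 156 223 224 128 166 169 185 177 173 167 158 144 114]
 [148 216 180 143 133 113 144 159 164 170 170 169 159 155 140 114 123]
 [170 163 152 149 152 143 120 133 144 151 153 150 142 124  99 126 129]
 [167 163 156 158 154 165 163 130 121 115 116 109 125 123 121  92 103]]
```

```bash
python3 - <<'E'
from b import *
C=pickle.load(open('c10.pkl','rb'));B=np.array([.449,-.068,.061])
d=C['top'];g=cv2.cvtColor(d['img'],cv2.COLOR_RGB2GRAY)
print(g[232,184:250].tolist())
m=np.uint8(g>205);m[:, :185]=0;m[:,211:]=0;m[:215]=0;m[250:]=0
pts=cv2.findNonZero(m);r=cv2.minAreaRect(pts);print('top face',r)
# top-camera ball edge, right half only
e=proj(d,B);P=[]
for t in np.radians(range(-70,75,5)):
    rr=np.arange(9,24,.25);X=(e[0]+rr*np.cos(t)).astype(np.float32);Y=(e[1]+rr*np.sin(t)).astype(np.float32)
    I=cv2.remap(cv2.GaussianBlur(g,(3,3),0),X[None],Y[None],1)[0].astype(float);k=np.abs(I[4:]-I[:-4]).argmax()+2;P.append((X[k],Y[k]))
P=np.array(P);f=least_squares(lambda q:np.hypot(P[:,0]-q[0],P[:,1]-q[1])-15.6,e,loss='soft_l1',f_scale=.3);print('ball',f.x,e)
f=atz(d,r[0],.165)-atz(d,f.x,.061);print('lean xy',f[:2],np.degrees(np.arctan(np.hypot(*f[:2])/.105)))
# end face in the side picture
s=C['side'];h=s['img'].astype(int).sum(2);v0=int(proj(s,B+[0,0,.107])[1]);print(proj(s,B+[0,0,.107]),v0)
for v in range(v0-10,v0+14):print(v,h[v,186:232:2].tolist())
E
```

```text
[184, 175, 168, 166, 165, 165, 160, 153, 151, 157, 155, 231, 224, 220, 228, 236, 114, 105, 106, 227, 227, 221, 225, 239, 157, 113, 112, 111, 115, 114, 101, 98, 95, 102, 235, 235, 238, 225, 200, 175, 173, 170, 164, 158, 149, 141, 130, 118, 77, 125, 130, 94, 71, 69, 110, 171, 174, 173, 166, 166, 170, 169, 171, 157, 100, 100]
top face ((201.51348876953125, 234.08108520507812), (18.741485595703125, 12.823122024536133), 80.53767395019531)
ball [223.52840948 230.16367821] [217.49218508 232.57608476]
lean xy [-0.0077569   0.03629851] 19.468780622402942
[207.83015396 133.05886813] 133
123 [254, 255, 255, 254, 257, 256, 255, 257, 256, 255, 254, 255, 319, 462, 429, 412, 210, 216, 228, 143, 154, 160, 157]
124 [255, 255, 256, 255, 257, 256, 256, 254, 253, 256, 256, 254, 328, 449, 464, 459, 354, 238, 156, 132, 155, 159, 158]
125 [255, 257, 255, 255, 256, 254, 255, 257, 252, 258, 258, 256, 412, 376, 413, 424, 409, 238, 157, 140, 156, 211, 158]
126 [253, 255, 255, 257, 255, 257, 256, 255, 255, 255, 258, 257, 482, 264, 269, 307, 261, 350, 162, 161, 197, 259, 193]
127 [255, 256, 257, 259, 257, 257, 2
[... 1663 characters left out ...]
 275, 422, 447, 398, 455, 432, 419, 425, 425, 419, 420, 407, 293, 598, 391, 161, 173, 165, 168, 172]
142 [133, 141, 257, 270, 450, 477, 376, 445, 424, 409, 421, 419, 400, 419, 416, 331, 600, 595, 171, 169, 163, 161, 163]
143 [133, 136, 259, 266, 429, 526, 318, 432, 420, 420, 421, 417, 411, 419, 417, 337, 518, 516, 192, 155, 161, 157, 167]
144 [147, 140, 250, 273, 422, 523, 297, 424, 422, 421, 418, 419, 419, 413, 411, 362, 247, 249, 213, 153, 157, 153, 158]
145 [185, 135, 251, 302, 424, 515, 368, 409, 422, 419, 416, 408, 408, 408, 405, 378, 250, 248, 204, 153, 154, 155, 159]
146 [222, 175, 298, 321, 407, 516, 505, 392, 414, 410, 407, 408, 392, 374, 369, 297, 248, 239, 190, 156, 157, 159, 180]
```

```bash
python3 - <<'E'
from b import *
C=pickle.load(open('c10.pkl','rb'));B=np.array([.449,-.068,.061])
print(tri(C,[205.5,130.2],[201.5,234.1]),atz(C['top'],(201.5,234.1),.166))
for th in(0,4,8,12,16):
  for hd in(100,):
    h=np.radians(hd);t=np.radians(th);a=np.array([np.cos(h)*np.sin(t),np.sin(h)*np.sin(t),np.cos(t)])
    y=np.array([np.cos(h-np.pi/2),np.sin(h-np.pi/2),0]);x=np.cross(y,a)
    print(th,[ (n,proj(C[n],B+.107*a).round(1).tolist(),[proj(C[n],B+.107*a+i*.015*x+j*.02*y).round(0).astype(int).tolist() for i,j in((1,1),(1,-1),(-1,-1),(-1,1))]) for n in('side','top')])
E
```

```text
(array([ 0.44566673, -0.04557661,  0.16465543]), array([ 0.3, -0. ]), array([-0. ,  0.5])) [ 0.44669224 -0.04580394  0.166     ]
0 [('side', [207.8, 133.1], [[218, 135], [201, 137], [198, 132], [214, 129]]), ('top', [212.1, 232.9], [[218, 222], [221, 241], [207, 244], [203, 225]])]
4 [('side', [207.1, 131.8], [[217, 133], [200, 135], [197, 131], [214, 128]]), ('top', [208.5, 233.6], [[214, 223], [217, 242], [203, 244], [200, 225]])]
8 [('side', [206.3, 130.7], [[216, 131], [199, 134], [197, 130], [213, 128]]), ('top', [205.1, 234.2], [[210, 223], [214, 243], [200, 245], [197, 226]])]
12 [('side', [205.6, 129.9], [[215, 130], [199, 133], [196, 130], [212, 127]]), ('top', [201.7, 234.9], [[207, 224], [210, 243], [197, 246], [193, 227]])]
16 [('side', [204.9, 129.3], [[214, 129], [198, 132], [196, 130], [212, 127]]), ('top', [198.4, 235.5], [[203, 225], [207, 244], [193, 246], [190, 227]])]
```

The holder seated but leans about 12° toward heading 100°, in both views. I'll regrip it along its own axis and turn it upright about the ball.

```bash
python3 - <<'E'
from h import *
B=np.array([.449,-.068,.061]);Rt=rot(10,-12);a=-Rt.as_matrix()[:,2]
print(B+.0713*a,B+.1713*a);go(B+.1713*a,Rt)
E
```

```text
[ 0.44642582 -0.05340111  0.13074192] [ 0.44281547 -0.0329258   0.22855668]
clock 14.45 pos [ 0.3009 -0.1199  0.258 ] w 0.0769 F [0.4 0.  0.4] shift [0.245 0.619 0.119] turn [ 0.003 -0.129 -0.001]
```

```bash
python3 -m jog '[{"dx":0.05,"dy":0.12,"dz":0,"ax":0,"ay":-0.06,"az":0,"grip":1},{"dx":0.11,"dy":0.28,"dz":0,"ax":0,"ay":-0.129,"az":0,"grip":1},{"dx":0.18,"dy":0.44,"dz":0.04,"ax":0,"ay":-0.129,"az":0,"grip":1},{"dx":0.23,"dy":0.58,"dz":0.08,"ax":0,"ay":-0.129,"az":0,"grip":1},{"dx":0.245,"dy":0.62,"dz":0.12,"ax":0,"ay":-0.129,"az":0,"grip":1}]'
python3 -m jog '[{"dx":0,"dy":0,"dz":0,"ax":0,"ay":0,"az":0,"grip":1},{"dx":0,"dy":0,"dz":0,"ax":0,"ay":0,"az":0,"grip":1},{"dx":0,"dy":0,"dz":0,"ax":0,"ay":0,"az":0,"grip":1}]'
python3 - <<'E'
from h import *
go([.4464,-.0534,.1307],rot(10,-12))
E
```

```text
clock: 14.87
position: [0.448, -0.0284, 0.228]
ee_rot: [0.083, 0.637, 0.764, -0.064]
contact_force: [1.6, -0.6, 0.3]
width: 0.0855
gripper_force: 0.0
clock: 15.12
position: [0.4433, -0.0314, 0.2271]
ee_rot: [0.08, 0.638, 0.763, -0.066]
contact_force: [-0.2, -1.0, 0.2]
width: 0.0857
gripper_force: 0.0
clock 15.12 pos [ 0.4433 -0.0314  0.2271] w 0.0857 F [-0.2 -1.   0.2] shift [-0.007 -0.004  0.395] turn [ 0.001 -0.001  0.002]
```

```bash
python3 -m jog '[{"dx":-0.006,"dy":-0.004,"dz":0.1,"ax":0,"ay":0,"az":0,"grip":1},{"dx":-0.006,"dy":-0.004,"dz":0.2,"ax":0,"ay":0,"az":0,"grip":1},{"dx":-0.006,"dy":-0.004,"dz":0.3,"ax":0,"ay":0,"az":0,"grip":0.8},{"dx":-0.006,"dy":-0.004,"dz":0.39,"ax":0,"ay":0,"az":0,"grip":0.6},{"dx":-0.006,"dy":-0.004,"dz":0.39,"ax":0,"ay":0,"az":0,"grip":0.4}]' 30
python3 -m jog '[{"dx":0,"dy":0,"dz":0,"ax":0,"ay":0,"az":0,"grip":0.1},{"dx":0,"dy":0,"dz":0,"ax":0,"ay":0,"az":0,"grip":-0.1},{"dx":0,"dy":0,"dz":0,"ax":0,"ay":0,"az":0,"grip":-0.3},{"dx":0,"dy":0,"dz":0,"ax":0,"ay":0,"az":0,"grip":-0.5},{"dx":0,"dy":0,"dz":0,"ax":0,"ay":0,"az":0,"grip":-0.5}]'
python3 - <<'E'
from h import *
go(np.array([.449,-.068,.061])+[0,0,.0713],rot(10,0));go(np.array([.449,-.068,.061])+.0713*-rot(10,-6).as_matrix()[:,2],rot(10,-6));print(manip.get_state()['gripper_force'])
E
```

```text
clock: 15.53
position: [0.4427, -0.0543, 0.1298]
ee_rot: [0.078, 0.639, 0.762, -0.068]
contact_force: [-1.1, 0.1, -0.1]
width: 0.06
gripper_force: 0.0
clock: 15.95
position: [0.447, -0.0538, 0.1341]
ee_rot: [0.082, 0.638, 0.763, -0.065]
contact_force: [-0.1, -0.6, 3.7]
width: 0.0395
gripper_force: 32.9
clock 15.95 pos [ 0.447  -0.0538  0.1341] w 0.0395 F [-0.1 -0.6  3.7] shift [-0.054 -0.002  0.019] turn [0.004 0.134 0.001]
clock 15.95 pos [ 0.447  -0.0538  0.1341] w 0.0395 F [-0.1 -0.6  3.7] shift [-0.025 -0.002  0.014] turn [0.004 0.067 0.001]
32.88389325141907
```

```bash
python3 -m jog '[{"dx":0,"dy":0,"dz":0,"ax":0,"ay":0,"az":0,"grip":-0.5},{"dx":-0.015,"dy":0,"dz":0.001,"ax":0,"ay":0.035,"az":0,"grip":-0.5},{"dx":-0.03,"dy":0,"dz":0.002,"ax":0,"ay":0.068,"az":0,"grip":-0.5},{"dx":-0.045,"dy":0,"dz":0.004,"ax":0,"ay":0.1,"az":0,"grip":-0.5},{"dx":-0.06,"dy":0,"dz":0.006,"ax":0,"ay":0.134,"az":0,"grip":-0.5}]' 120
python3 -m jog '[{"dx":0,"dy":0,"dz":0,"ax":0,"ay":0,"az":0,"grip":-0.5},{"dx":0,"dy":0,"dz":0,"ax":0,"ay":0,"az":0,"grip":-0.5},{"dx":0,"dy":0,"dz":0,"ax":0,"ay":0,"az":0,"grip":-0.5}]'
cat > lean.py <<'E'
from b import *
C=cams();B=np.array([.449,-.068,.061])
d=C['side'];h=d['img'].astype(int).sum(2)
for v in range(124,142):print(v,h[v,190:222:2].tolist())
go([.449,-.068,.1357],rot(10,0));print(manip.get_state()['moment'])
E
python3 lean.py
```

```text
clock: 16.37
position: [0.4496, -0.069, 0.1354]
ee_rot: [0.001, 0.641, 0.767, 0.002]
contact_force: [-0.5, -1.5, -2.9]
width: 0.0384
gripper_force: 120.4
clock: 16.62
position: [0.4496, -0.069, 0.1353]
ee_rot: [0.002, 0.642, 0.767, 0.002]
contact_force: [-1.2, -0.4, 5.9]
width: 0.038
gripper_force: 121.3
124 [253, 253, 136, 133, 132, 129, 254, 257, 252, 254, 328, 452, 454, 132, 133, 139]
125 [228, 232, 151, 130, 131, 136, 256, 256, 258, 252, 411, 376, 402, 136, 135, 136]
126 [156, 193, 165, 130, 133, 145, 252, 256, 255, 258, 485, 264, 267, 131, 137, 136]
127 [134, 173, 141, 134, 130, 147, 255, 255, 254, 254, 408, 328, 344, 130, 137, 134]
128 [135, 136, 135, 135, 134, 173, 365, 276, 255, 258, 366, 400, 419, 131, 136, 138]
129 [134, 138, 135, 134, 135, 211, 535, 428, 279, 252, 359, 404, 392, 138, 138, 139]
130 [136, 136, 135, 136, 133, 406, 592, 518, 374, 341, 404, 453, 445, 135, 251, 138]
131 [135, 133, 137, 135, 137, 595, 542, 393, 452, 451, 454, 443, 428, 136, 352, 137]
132 [190, 187, 135, 136, 137, 517, 451, 452, 441, 433, 437, 407, 394, 196, 319, 140]
133 [255, 263, 134, 137, 194,
[... 197 characters left out ...]
40, 438, 441, 414, 317, 154]
136 [255, 388, 138, 138, 295, 247, 451, 437, 429, 438, 409, 382, 380, 377, 319, 175]
137 [256, 360, 129, 135, 268, 278, 433, 398, 373, 379, 377, 375, 377, 383, 304, 179]
138 [254, 319, 126, 138, 255, 278, 377, 376, 375, 379, 383, 381, 380, 382, 272, 182]
139 [256, 303, 132, 142, 224, 291, 378, 380, 381, 383, 380, 377, 378, 380, 275, 179]
140 [258, 274, 125, 140, 224, 317, 381, 377, 377, 382, 379, 376, 382, 389, 275, 198]
141 [256, 274, 294, 139, 226, 318, 374, 377, 377, 380, 385, 383, 379, 398, 260, 239]
clock 16.72 pos [ 0.4496 -0.0689  0.1353] w 0.0386 F [-1.1 -2.6  6. ] shift [ 0.004 -0.002 -0.002] turn [0.003 0.001 0.002]
[-0.48391832  0.16817482 -0.06889004]
```

The end face now spans rows 129–137, as predicted for upright. I'll release softly and retreat.

```bash
python3 -m jog '[{"dx":0,"dy":0,"dz":0,"ax":0,"ay":0,"az":0,"grip":-0.1},{"dx":0,"dy":0,"dz":0,"ax":0,"ay":0,"az":0,"grip":0.1},{"dx":0,"dy":0,"dz":0,"ax":0,"ay":0,"az":0,"grip":0.3},{"dx":0,"dy":0,"dz":0,"ax":0,"ay":0,"az":0,"grip":0.5},{"dx":0,"dy":0,"dz":0,"ax":0,"ay":0,"az":0,"grip":0.8}]' 20
python3 -m jog '[{"dx":0,"dy":0,"dz":0,"ax":0,"ay":0,"az":0,"grip":0.9},{"dx":0,"dy":0,"dz":-0.05,"ax":0,"ay":0,"az":0,"grip":0.9},{"dx":0,"dy":0,"dz":-0.15,"ax":0,"ay":0,"az":0,"grip":0.9},{"dx":0,"dy":0,"dz":-0.3,"ax":0,"ay":0,"az":0,"grip":0.9},{"dx":0,"dy":0,"dz":-0.45,"ax":0,"ay":0,"az":0,"grip":0.9}]'
python3 -m jog '[{"dx":-0.1,"dy":-0.62,"dz":-0.05,"ax":0,"ay":0,"az":0,"grip":0.8},{"dx":-0.1,"dy":-0.62,"dz":-0.05,"ax":0,"ay":0,"az":0,"grip":0.8},{"dx":-0.1,"dy":-0.62,"dz":-0.05,"ax":0,"ay":0,"az":0,"grip":0.8},{"dx":-0.1,"dy":-0.62,"dz":-0.05,"ax":0,"ay":0,"az":0,"grip":0.8},{"dx":-0.1,"dy":-0.62,"dz":-0.05,"ax":0,"ay":0,"az":0,"grip":0.8}]'
python3 - <<'E'
from b import *
C=cams();C0=pickle.load(open('c10.pkl','rb'));B=np.array([.449,-.068,.061])
d=C['top'];g=cv2.cvtColor(d['img'],cv2.COLOR_RGB2GRAY);v,u=232,190
print(g[232,188:240].tolist(),g[236,188:240].tolist())
m=np.zeros_like(g);m[216:250,190:222]=g[216:250,190:222]>205
n,l,st,ce=cv2.connectedComponentsWithStats(m);print(st[1:][st[1:,4]>8].tolist(),ce[1:][st[1:,4]>8].round(1).tolist())
h=C['side']['img'].astype(int).sum(2)
for v in range(126,142):print(v,h[v,190:222:2].tolist())
# hook region changed since the previous picture?
for n,(u,v,w,hh) in{'side':(235,140,75,90),'top':(225,135,60,80)}.items():
    a=C[n]['img'][v:v+hh,u:u+w].astype(int)-C0[n]['img'][v:v+hh,u:u+w];print(n,'hook diff',np.abs(a).mean().round(2))
E
```

```text
clock: 17.13
position: [0.4488, -0.0679, 0.1341]
ee_rot: [0.0, 0.642, 0.767, 0.002]
contact_force: [-0.8, 0.0, -0.2]
width: 0.0744
gripper_force: 0.0
clock: 17.55
position: [0.4476, -0.0682, 0.2471]
ee_rot: [-0.001, 0.642, 0.767, 0.001]
contact_force: [-0.2, -0.4, 0.7]
width: 0.0811
gripper_force: 0.0
clock: 17.97
position: [0.2954, -0.121, 0.2589]
ee_rot: [-0.0, 0.643, 0.765, 0.0]
contact_force: [1.0, 0.6, -1.1]
width: 0.0771
gripper_force: 0.0
[165, 166, 161, 154, 151, 159, 164, 170, 170, 165, 173, 182, 132, 113, 136, 153, 163, 129, 244, 240, 238, 240, 247, 129, 122, 247, 211, 239, 239, 238, 240, 249, 108, 109, 130, 130, 126, 121, 115, 115, 113, 137, 133, 119, 78, 126, 130, 94, 74, 71, 110, 172] [173, 169, 171, 170, 166, 157, 154, 160, 159, 166, 174, 171, 138, 119, 127, 147, 158, 164, 180, 242, 240, 238, 241, 248, 100, 138, 245, 234, 239, 239, 238, 242, 245, 107, 110, 125, 121, 116, 110, 157, 151, 143, 130, 112, 70, 127, 137, 76, 78, 107, 163, 154]
[[212, 223, 9, 19, 126], [205, 224, 8, 20, 99]] [[216.1, 232.1], [208.3, 233.5]]
126 [257, 257, 257, 255, 255, 253, 254, 255, 255, 257,
[... 643 characters left out ...]
3, 582, 431, 547, 474, 523, 549, 599, 685, 705, 709, 707, 457, 141]
135 [256, 354, 550, 583, 595, 485, 637, 688, 704, 707, 698, 678, 673, 645, 586, 145]
136 [259, 387, 537, 580, 585, 562, 706, 694, 670, 667, 635, 529, 395, 370, 578, 143]
137 [259, 355, 529, 557, 561, 394, 663, 623, 479, 383, 374, 376, 376, 373, 575, 146]
138 [256, 318, 532, 549, 565, 392, 378, 370, 372, 374, 375, 379, 379, 381, 573, 153]
139 [259, 303, 527, 546, 565, 421, 373, 378, 378, 379, 380, 380, 377, 377, 584, 165]
140 [258, 275, 480, 512, 557, 517, 380, 377, 376, 378, 374, 377, 376, 375, 589, 160]
141 [258, 274, 422, 448, 544, 529, 374, 374, 373, 377, 371, 376, 384, 374, 597, 391]
side hook diff 0.42
top hook diff 0.8
```

The end face centre is at (212.3, 232.8) against (212.1, 232.9) predicted for upright, the hook area is unchanged, and the robot is clear. I'm handing it in.

```bash
python3 -c "
from rig import manip
print(manip.sign_off())"
```

```text
the job is handed in; nothing more can be done
None
```

The job is handed in at about 18 s: the cover hangs by its handle on the hook arm and the work holder stands upright, ball down in the cup stand; on first release the holder tipped about 12°, so I regripped it and straightened it.

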